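# Fit the charged battery in the airbrush compressor and click its door shut

### The job

Take the blue battery out of the charger, where only its ends are free to grip, set it down flat on the cork mat and let go, so that you can take it again by its long sides and lay it flat in the battery bay on top of the white compressor. Let go of it, swing the open orange door over the bay and press its free edge down past the spring catch until it clicks and stays shut. Leave the grey batteries in the charger and do not disturb the other things on the bench.

Things in the scene. Friction and masses are not known exactly. Their poses are not given: they have to be found in the camera images.
- compressor: white cordless compressor, fixed: body 150 (x) by 120 (y) mm, flat deck 60 mm above the bench. Origin: centre of its underside on the bench; z up, -x is its front (black knob and round gauge stick out up to 17 mm there, below the deck). On the deck stands a grey battery bay whose walls rise to z = 98 mm
- bay (a point): centre of the bay floor, at compressor (0, 0, 64) mm, same axes. Bay inside 68 mm long (x), 38 wide (y), 34 deep. End walls 8 mm thick. Each long side has only corner walls 5 mm thick; between them an open finger gap 40 mm wide (x = -20 to 20), where the deck is free at 60 mm height out to y = +-60 mm
- hinge (a point): middle of the door's hinge line, at compressor (42, 0, 98) mm: the hinge line runs along the compressor's y axis on top of the +x end wall; axes as the compressor's
- door (a joint): angle a of the orange door, rad: 0 shut, 2.4 fully open. Free edge at hinge + 88 mm * (-cos a, 0, sin a), compressor axes. Plate 85 mm long, 50 wide, 5 thick, underside in the plane through the hinge line. Starts leaning back at 2.0 to 2.3. Stiff hinge (0.03 N m): stays where left. Its lip meets the catch at about 0.11; about 8 N on the pad then presses it past
- door_pad (a point): centre of the top of the black thumb pad (18 mm along the door by 34 mm, 4 mm proud of the plate) on the door's outer face, where to press. 70 mm from the hinge line, 9 mm out from the plane of the door's underside. Turns with the door: its z is the outward normal, its -x points to the free edge. Shut, it is at compressor (-28, 0, 107) mm
- catch (a joint): how far the steel spring catch is pushed back, m: 0 sprung out, up to 0.006. It stands just outside the shut door's free edge, nose at compressor (-48, 0, 100) mm, 30 mm wide; the door's lip pushes it to -x by about 2.5 mm and it springs back over the lip with a click. It needs no touching
- charger: black charger, fixed: base 50 (x) by 128 (y) by 15 mm high, three places at y = -40, 0, 40 mm in its frame, parted by ribs 4 mm thick, 10 mm high. Origin: centre of underside. A battery lies in each, long axis along the charger's x, ends overhanging by 4 mm each; sides too close to neighbours for fingers, ends free down to the bench
- battery: the charged battery: blue plastic block 58 (x) by 32 (y) by 28 (z) mm with a white label on top, 90 g. Origin: centre of its underside, z up. It starts in any of the three places of the charger, underside 15 mm above the bench. Either end may face either way in the bay
- spare_a: grey battery, same size, in the charger: stays there
- spare_b: grey battery, same size, in the charger: stays there
- mat: square cork mat, fixed, 170 by 170 by 3 mm. Origin: centre of its underside on the bench. It and the charger lie on opposite sides of the compressor, either way round
- mixing_cup: white ceramic mixing cup, 48 mm wide, 40 mm high, loose; origin under its centre
- pin_vise: stainless pin vise (a hand drill holder), about 115 mm long with its drill and 16 mm thick, lying on the bench, loose
- paint_jar_a: small paint jar with a red cap, 34 mm wide, 45 mm high, loose; origin under its centre
- paint_jar_b: small paint jar with a yellow cap, 34 mm wide, 45 mm high, loose; origin under its centre
There are look-alikes about, which are no part of the job. Leave any green or pink look-alike of the compressor alone.

How it is judged (in metres and radians):
On the way, in this order (a step that is already met when the one before it is completed fails the run):
1. the blue battery lies flat on the cork mat, let go (x of battery in the frame of mat between -0.085 and 0.085 m and y of battery in the frame of mat between -0.085 and 0.085 m and height (world z) of battery below 0.006 m and angle between battery's own z axis and vertical below 0.1 rad and contact force between the fingers and battery below 0.1 N and linear speed of battery below 0.02 m/s), for 0.1 s.
2. the blue battery lies flat on the floor of the bay, let go, with the door still open (over 0.5 rad) (horizontal distance between battery and bay below 0.007 m and z of battery in the frame of bay between -0.003 and 0.004 m and angle between battery's own z axis and vertical below 0.1 rad and angle between the x axis of battery and the x axis of compressor, either way round below 0.2 rad and contact force between the fingers and battery below 0.1 N and value of joint door above 0.5 rad), for 0.1 s.
At the end, for the whole second after the job is handed in: Door shut (under 0.035 rad), catch sprung back over its lip (under 1.2 mm); blue battery at rest and flat on the bay floor (within 4 mm in height, 7 mm of the bay centre, tilt under 0.1 rad). Grey batteries still in the charger, bystanders where they were (value of joint door below 0.035 rad and value of joint catch below 0.0012 m and horizontal distance between battery and bay below 0.007 m and z of battery in the frame of bay between -0.003 and 0.004 m and angle between battery's own z axis and vertical below 0.1 rad and linear speed of battery below 0.02 m/s and distance of each of spare_a, spare_b from where it was at the start of the episode below 0.012 m); the robot touches nothing.
It fails at once if a grey battery is moved by more than 12 mm (distance of any of spare_a, spare_b from where it was at the start of the episode above 0.012 m).
It fails at once if the cup, pin vise or a paint jar is moved by more than 20 mm (distance of any of mixing_cup, pin_vise, paint_jar_a, paint_jar_b from where it was at the start of the episode above 0.02 m).
It also fails if it takes over 72 s, if anything falls off the work surface, if the arm or the gripper's body presses on something with over 40 N, if the wrist force passes 120 N, or if a joint passes its speed limit or range.

### The arm

A 6-joint arm with a two-finger parallel gripper is mounted at the origin on the work surface. World frame = base frame: x ahead of the robot, y to its left, z up, the work surface at z = 0. Lengths are in mm, angles in rad, forces in N, time in s.
With the tool pointing down it reaches from about 350 to 775 mm from the base axis. Payload 7.3 kg.
Tool frame: the origin (TCP) lies between the finger pads; the fingertips stand 8 mm ahead of it and the grasp point (between the pads) lies 11 mm behind it; y points along the fingers, z is the direction in which the jaws open and shut, and the axes are right-handed (so a half turn about y gives the same grasp; the last joint's range is limited). The gripper opens to 92 mm and grips with 3 to 60 N. Pads are 19 mm wide; open, the fingers measure 130 mm over their backs; the gripper's body (75 mm by 190 mm) begins 47 mm behind the grasp point.
Start: joints at [-1.404, 0.342, 1.524, -0, 1.275, -0.146], TCP at [161.577, -499.537, 234.741] pointing down, gripper open.
Joint ranges: [-2.53, 2.53], [-0.77, 2.02], [0.04, 2.7], [-1, 4.14], [0.28, 2.66], [-3.11, 3.11]. Speed limits (rad/s): [2.57, 2.57, 3.14, 3.14, 3.14, 3.14].

### API

Orientations are given as [roll, pitch, yaw] about the fixed x, y, z axes, in that order (R = Rz(yaw) Ry(pitch) Rx(roll)).
In Python, from plant import bot, vision, job gives the robot as it stands. The module is installed in compiled form; this text tells all that it offers.
- The arm moves only by the tool arm_command, never from a script. Its argument "deltas" is a list of rows, each a list of 4 numbers: the shift along the tool's x, y, z in m, then the turn about the tool's y in degrees. In form: [[x, y, z, twist], ...]. A call has 1 to 5 rows; each row shifts and turns the commanded pose from where the row before left it, along the tool's axes as they then stand; what a row does not reach is not made up. A row lasts 1/10 s, in which the tool goes at most 50 mm and 8.59 degrees, less where a joint would pass 70% of its speed; a pose out of reach is approached as far as the arm can. A call is refused whole if a number of a shift passes 0.05 or a number of a turn 8.59, either way. A call with a gripper value outside its range is refused whole. "claw" is the closure in counts, from 0 (fully open) to 255 (shut), set as the call begins (left out, the last holds). The fingers move at their own pace and stop on an object; the grip force is fixed at half the most. Time passes only in rows, so rows that do not move let the fingers close. It gives the time, the measured TCP pose, the force and the opening at its end, in the units of the state.
- bot.get_obs(): the state, without advancing time (a new reading comes with each control period).
- vision.capture(name): name is "side" or "top"; returns a dict with "img" (384x512x3 uint8, red, green, blue), "camera_matrix" (3x3 intrinsics, pixels), "world_to_cam" (4x4, takes a point from world to camera coordinates). Camera axes: x right, y down, z forward; pixel columns grow to the right and rows downward; lengths in mm; the calibration is good to about 2 mm. A picture is of the moment at which its call begins. There is no depth.
- job.close_job(): hands the job in, once; it reports no verdict.
Trained networks look in a picture, given as the dict that the camera call returned (one of the last four; its "shot" number tells which), for a name from the list of things; names that differ only in an ending like _2 or _b are one class to them, and where a whole thing is asked for, a point or a joint stands for the part that bears it (a point fixed in the world has none). Each returns a list of dicts, best first, with "confidence" (0 to 1); they miss things now and then, are a little off and sometimes report something else, mostly with a low value. They report only what shows in the picture. A call takes as long as a camera call. They do not tell look-alikes from the thing itself.
- vision.find_in(picture, name): "xyz" ([x, y, z] in mm, in the coordinates of the camera as it stood for that picture, good to about 4 mm: the middle of the surface that is visible of it).
- vision.regions_of(picture, name): "mask" (384x512 bool, what is visible of it).
The state is a dict: "time": time; "joint_positions": joint angles; "dq": joint speeds; "tau": joint torques, N m; "tool_pos": TCP position; "tcp_rot": TCP orientation; "contact_force": force on the tool from outside, world axes, zero at the start; "moment": the same for the moment, N m; "grip_width": finger opening in mm.
Only numpy, scipy, OpenCV 4.12 (cv2) and the standard library are available. Lean on these libraries where they do the work, as an engineer would, in place of code of your own. Each camera call takes 0.05 s, during which the arm holds its last target. There are 200 camera calls.

## Working session

There is one attempt and no reset: what is moved stays moved. The work goes in short steps, Python scripts to look and compute and a tool call to move; the robot and the scene stay as the last step left them, time stands still between calls to the robot, and variables do not carry over. Pictures are saved under pics/ and viewed, about 8 in all and at most 12, crops included, and the job is handed in when it is done.

Besides the shell and the picture viewer there is one more tool, called after "Emit:" as name(argument=value, ...) on one line, values as JSON. arm_command: Moves the arm, as the interface text tells. Its arguments: {"type":"object","properties":{"deltas":{"type":"array","items":{"type":"array","items":{"type":"number"}}},"claw":{"type":"number"}},"required":["deltas"]}

```bash
mkdir -p pics; cat > h.py <<'E'
import numpy as np, cv2
from plant import bot, vision, job
def cap(n):
    return vision.capture(n)
def save(p,f):
    cv2.imwrite('pics/'+f,cv2.cvtColor(p['img'],cv2.COLOR_RGB2BGR))
def world(p,c):
    T=np.linalg.inv(np.array(p['world_to_cam'])); return (T@np.r_[c,1])[:3]
def pix(p,w):
    c=(np.array(p['world_to_cam'])@np.r_[w,1])[:3]; u=np.array(p['camera_matrix'])@c; return u[:2]/u[2]
def ray(p,uv,z):
    T=np.linalg.inv(np.array(p['world_to_cam'])); d=T[:3,:3]@np.linalg.inv(p['camera_matrix'])@np.r_[uv,1]; o=T[:3,3]
    return o+d*(z-o[2])/d[2]
E
python3 - <<'E'
from h import *
o=bot.get_obs();print(o)
a=cap('top');b=cap('side')
for p,n in((a,'top'),(b,'side')):
    print(n,np.linalg.inv(p['world_to_cam'])[:3,3].round())
    for t in('compressor','charger','battery','mat','door','door_pad','mixing_cup','pin_vise','paint_jar_a'):
        for d in vision.find_in(p,t)[:4]:
            w=world(p,d['xyz']); print(t,round(d['confidence'],2),w.round(),pix(p,w).round())
im=np.vstack([a['img'],b['img']])
save({'img':cv2.resize(im,(400*2*384//600*1,600)) if 0 else a['img']},'t1.png');save(b,'s1.png')
E
```

```text
{'time': 0.0, 'joint_positions': array([-1.40400281e+00,  3.42722695e-01,  1.52505328e+00, -6.22022340e-07,
        1.27539036e+00, -1.45999839e-01]), 'dq': array([ 3.15217783e-03, -7.88329724e-04,  1.00638080e-03,  1.21395309e-03,
       -1.82979827e-04,  6.80081347e-05]), 'tau': array([ 2.86857801e-03, -4.31238019e+01, -2.44221675e+01,  7.20128207e-02,
        5.58935059e-02, -1.22473562e-04]), 'tool_pos': array([ 161.50412888, -499.11080468,  234.03231571]), 'tcp_rot': array([-1.57235335e+00,  2.28352591e-04, -2.82879929e+00]), 'contact_force': array([ 0.57565573, -0.65124684, -0.36568489]), 'moment': array([-0.01267587,  0.05363708,  0.05347471]), 'grip_width': 91.81337355154685}
top [ 328.  -52. 1278.]
compressor 0.94 [ 487. -472.   59.] [393. 193.]
compressor 0.91 [232. 254.  64.] [151. 285.]
compressor 0.88 [515.   7.  61.] [234. 187.]
compressor 0.6 [ 234. -437.   59.] [387. 279.]
charger 0.39 [435. 252.  25.] [156. 216.]
battery 0.61 [420. 337.  38.] [127. 221.]
mat 0.84 [ 427. -252.    1.] [318. 216.]
door 0.97 [229. 267. 103.] [143. 287.]
door 0.67 [ 235. -452.  106.] [398
[... 778 characters left out ...]
[324. 322.]
charger 0.54 [410. 365.  14.] [226. 340.]
battery 0.57 [419. 350.  43.] [224. 325.]
mat 0.75 [585. -15. 138.] [216. 171.]
mat 0.73 [ 426. -249.    2.] [291. 174.]
door 0.81 [585. -17. 134.] [217. 171.]
door 0.74 [228. 270. 104.] [329. 300.]
door 0.61 [ 261. -456.  106.] [353. 126.]
door 0.57 [ 494. -483.  101.] [290. 114.]
door_pad 0.85 [230. 273. 104.] [328. 301.]
door_pad 0.73 [ 496. -481.  101.] [289. 114.]
door_pad 0.66 [581. -14. 135.] [218. 172.]
door_pad 0.51 [ 259. -456.  105.] [353. 126.]
mixing_cup 0.66 [ 668. -361.   31.] [235. 139.]
pin_vise 0.58 [ 742. -235.    8.] [203. 158.]
paint_jar_a 0.85 [656. 399.  39.] [109. 313.]
paint_jar_a 0.74 [725. 237.  37.] [127. 250.]
```

```bash
python3 - <<'E'
import cv2,numpy as np
t=cv2.imread('pics/t1.png');s=cv2.imread('pics/s1.png')
cv2.imwrite('pics/t2.png',cv2.resize(t[100:310,90:370],(800,600),interpolation=cv2.INTER_CUBIC))
cv2.imwrite('pics/s2.png',cv2.resize(s[110:395,90:370],(600,600),interpolation=cv2.INTER_CUBIC))
E
```

```text
(no output)
```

View pics/t2.png

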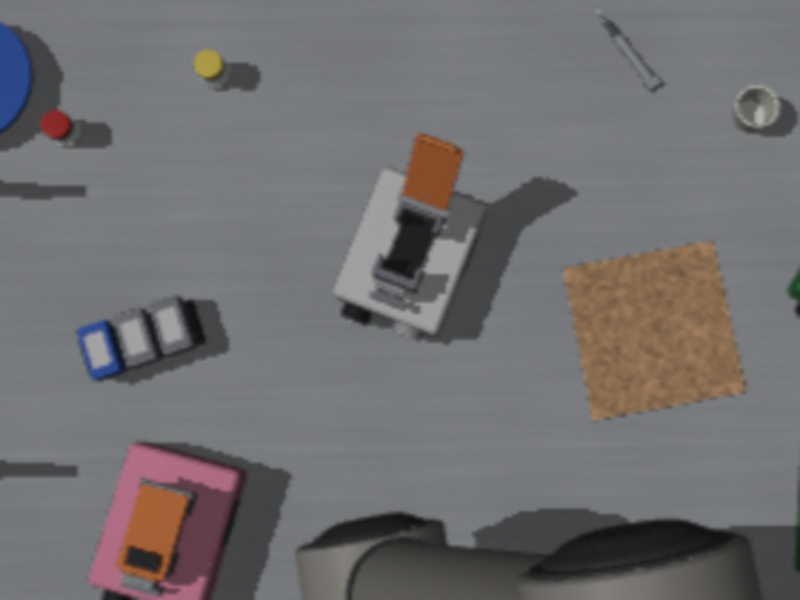

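View pics/s2.png

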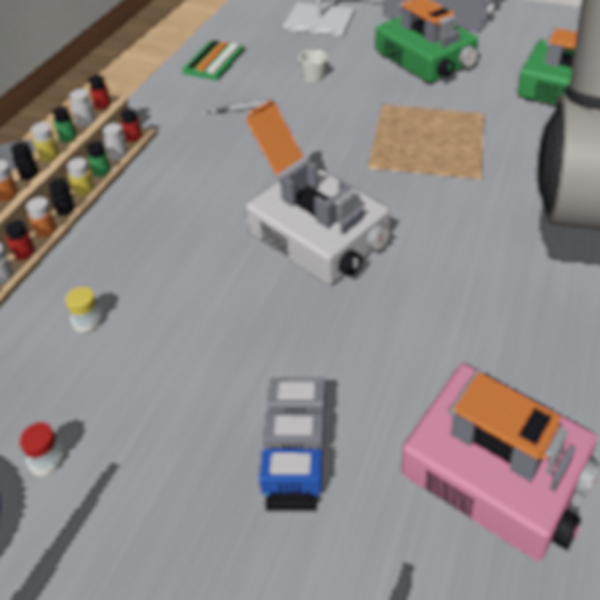

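The blue battery is in the leftmost charger place (crop px 100,349). The white compressor is at centre with its door leaning back, and the mat is on the right. Next I'll fit box models to the masks in both views.

```bash
cat >> h.py <<'E'
from scipy.optimize import minimize
def box(x0,x1,y0,y1,z0,z1): return np.array([[x,y,z] for x in(x0,x1) for y in(y0,y1) for z in(z0,z1)],float)
def place(P,x,y,yaw,z=0):
    c,s=np.cos(yaw),np.sin(yaw); return P@np.array([[c,s,0],[-s,c,0],[0,0,1]])+[x,y,z]
def render(p,parts,S=4):
    m=np.zeros((384*S,512*S),np.uint8)
    for P in parts:
        q=np.array([(pix(p,w)+.5)*S-.5 for w in P])
        cv2.fillConvexPoly(m,cv2.convexHull((q*16).astype(np.int32)),255,shift=4)
    return cv2.resize(m,(512,384),interpolation=cv2.INTER_AREA)/255.
def iou(p,parts,m):
    r=render(p,parts); return np.minimum(r,m).sum()/np.maximum(r,m).sum()
def fit(pm,model,x0,step):
    f=lambda v:-sum(iou(p,model(v),m) for p,m in pm)/len(pm)
    sim=np.vstack([x0]+[np.array(x0)+np.eye(len(x0))[i]*step[i] for i in range(len(x0))])
    r=minimize(f,x0,method='Nelder-Mead',options=dict(initial_simplex=sim,xatol=.05,fatol=1e-5,maxiter=200)); return r.x,-r.fun
def comp(v):
    x,y,w,a=v
    d=[]
    for t in(0,5):
        for r in(3,88):
            for yy in(-25,25): d.append([42-r*np.cos(a)+t*np.sin(a),yy,98+r*np.sin(a)+t*np.cos(a)])
    return [place(P,x,y,w) for P in(box(-75,75,-60,60,0,60),box(-42,42,-24,24,60,98),np.array(d))]
def batt(z,w=58):
    return lambda v:[place(box(-29,29,-16,16,0,28),v[0],v[1],v[2],z)]
def blue(p):
    h=cv2.cvtColor(p['img'],cv2.COLOR_RGB2HSV); m=((h[...,0]>100)&(h[...,0]<130)&(h[...,1]>120)).astype(np.uint8); return m
def best(p,name,near):
    ds=vision.regions_of(p,name)
    def k(d):
        ys,xs=np.nonzero(d['mask']); return np.hypot(xs.mean()-near[0],ys.mean()-near[1])
    d=min(ds,key=k); return d['mask'].astype(float),round(k(d),1),d['mask'].sum()
E
python3 - <<'E'
from h import *
a=cap('top');b=cap('side')
pm=[];pb=[]
for p in(a,b):
    m,k,n=best(p,'compressor',pix(p,[510,0,50])); print('comp',k,n); pm.append((p,m))
    m,k,n=best(p,'battery',pix(p,[420,337,35])); print('bat',k,n)
    u,v=pix(p,[420,337,35]).astype(int)
    bl=blue(p); w=np.zeros_like(bl); w[v-30:v+30,u-30:u+30]=1; bl=bl*w
    n,l,s,c=cv2.connectedComponentsWithStats(bl); i=1+s[1:,4].argmax(); bl=(l==i).astype(np.uint8)
    cs,_=cv2.findContours(bl,0,2); bl=cv2.fillPoly(bl*0,[cv2.convexHull(np.vstack(cs))],1); print('blue',bl.sum())
    pb.append((p,bl.astype(float)))
for nm,q in(('top',pm[:1]),('side',pm[1:]),('both',pm)):
    print(nm,fit(q,comp,[505,0,-.39,2.15],[10,10,.1,-.1]))
for nm,q in(('top',pb[:1]),('side',pb[1:]),('both',pb)):
    print(nm,fit(q,batt(15),[420,337,.3],[8,8,.1]))
E
```

```text
comp 5.1 2307
bat 2.9 289
blue 235
comp 89.8 1228
bat 3.6 558
blue 615
top (array([ 5.13605552e+02,  1.28104500e+01, -3.94982592e-01,  2.22082976e+00]), np.float64(0.9266499538883188))
side (array([ 5.05e+02,  0.00e+00, -3.90e-01,  2.15e+00]), np.float64(0.0))
both (array([ 5.13605552e+02,  1.28104500e+01, -3.94982592e-01,  2.22082976e+00]), np.float64(0.4633249769441594))
top (array([4.18536405e+02, 3.45399053e+02, 3.38902242e-01]), np.float64(0.8717698328256402))
side (array([4.18440514e+02, 3.43332118e+02, 3.22102403e-01]), np.float64(0.9510434798430385))
both (array([4.18587288e+02, 3.43592027e+02, 3.30428697e-01]), np.float64(0.9002319752409518))
```

Emit:
arm_command(deltas=[[0, 0, 0, -8.5], [0, 0, 0, -8.5], [0, 0, 0, -8.5], [0, 0, 0, -8.5], [0, 0, 0, -8.5]], claw=0)

```text
time: 1.8
tool_pos: [161.6, -499.5, 234.7]
tcp_rot: [-1.571, -0.0, -2.081]
contact_force: [-0.1, -0.5, -0.6]
grip_width: 91.6
```

Emit:
arm_command(deltas=[[0, 0, 0, -8.5], [0, 0, 0, -8.5], [0, 0, 0, -8.5], [0, 0, 0, -8.5], [0, 0, 0, -8.5]])

```text
time: 2.3
tool_pos: [161.6, -499.5, 234.7]
tcp_rot: [-1.571, -0.0, -1.339]
contact_force: [0.3, 0.7, -0.5]
grip_width: 92.2
```

Emit:
arm_command(deltas=[[0, 0, 0, -5.6], [0.016, 0, 0.046, 0], [0.016, 0, 0.046, 0], [0.016, 0, 0.046, 0], [0.016, 0, 0.046, 0]])

```text
time: 2.8
tool_pos: [358.2, -501.6, 234.9]
tcp_rot: [-1.571, -0.0, -1.248]
contact_force: [0.1, -0.7, 0.2]
grip_width: 92.2
```

Emit:
arm_command(deltas=[[0.016, 0, 0.046, 0], [-0.046, 0, 0.016, 0], [-0.046, 0, 0.016, 0], [-0.046, 0, 0.016, 0], [-0.046, 0, 0.016, 0]])

```text
time: 3.3
tool_pos: [407.2, -305.6, 234.3]
tcp_rot: [-1.571, 0.0, -1.248]
contact_force: [1.1, 0.3, -0.4]
grip_width: 91.9
```

Emit:
arm_command(deltas=[[-0.046, 0, 0.016, 0], [-0.046, 0, 0.016, 0], [-0.046, 0, 0.016, 0], [-0.046, 0, 0.016, 0], [-0.046, 0, 0.016, 0]])

```text
time: 3.8
tool_pos: [409.8, -62.2, 234.9]
tcp_rot: [-1.57, -0.0, -1.248]
contact_force: [0.3, 0.5, -0.1]
grip_width: 91.7
```

Emit:
arm_command(deltas=[[-0.046, 0, 0.016, 0], [-0.046, 0, 0.016, 0], [-0.046, 0, 0.016, 0], [-0.046, 0, 0.016, 0], [-0.046, 0, 0.016, 0]])

```text
time: 4.3
tool_pos: [412.6, 181.5, 235.0]
tcp_rot: [-1.57, -0.0, -1.247]
contact_force: [1.2, -0.7, 0.1]
grip_width: 91.7
```

Emit:
arm_command(deltas=[[-0.037, 0, 0.014, 0], [-0.037, 0, 0.014, 0], [-0.037, 0, 0.014, 0], [-0.037, 0, 0.014, 0], [0, 0, 0, 0]])

```text
time: 4.8
tool_pos: [418.6, 341.5, 234.3]
tcp_rot: [-1.57, 0.001, -1.244]
contact_force: [-0.1, -0.1, -0.3]
grip_width: 92.0
```

Emit:
arm_command(deltas=[[0, 0.045, 0, 0], [0, 0.045, 0, 0], [0, 0, 0, 0]])

```text
time: 5.1
tool_pos: [415.7, 335.1, 139.6]
tcp_rot: [-1.582, -0.003, -1.248]
contact_force: [-0.2, 0.2, 0.3]
grip_width: 91.8
```

```bash
python3 - <<'E'
from h import *
o=bot.get_obs();print(o['tool_pos'],o['tcp_rot'])
b=cap('side');a=cap('top')
pm=[]
for p in(a,b):
    c=[d for d in vision.regions_of(p,'compressor') ]
    for d in c:
        ys,xs=np.nonzero(d['mask']);print(round(d['confidence'],2),xs.mean().round(),ys.mean().round(),d['mask'].sum())
    m,k,n=best(p,'compressor',pix(p,[514,13,50])); print(k,n)
    if k<20: pm.append((p,m)); print(fit([(p,m)],comp,[513,12,-.39,2.2],[8,8,.1,-.1]))
if len(pm)>1: print(fit(pm,comp,[513,12,-.39,2.2],[8,8,.1,-.1]))
u,v=pix(b,[418,340,60]).astype(int)
save({'img':cv2.resize(b['img'][v-75:v+75,u-100:u+100],(800,600),interpolation=cv2.INTER_CUBIC)},'s3.png');print(u-100,v-75)
E
```

```text
[415.70139046 335.10210382 139.60606569] [-1.58239304 -0.00287175 -1.24765468]
0.94 148.0 285.0 2366
0.87 394.0 192.0 2309
0.69 391.0 279.0 2419
0.63 234.0 185.0 2436
3.2 2436
(array([ 5.14197174e+02,  1.20904346e+01, -3.92103841e-01,  2.25753809e+00]), np.float64(0.9353766780964914))
0.89 283.0 131.0 309
0.77 358.0 143.0 1417
0.69 325.0 320.0 5112
0.64 256.0 210.0 827
18.1 827
(array([ 4.67123709e+02, -7.07295101e+00,  4.19189929e-01,  1.61657846e+00]), np.float64(0.31708886961619476))
(array([ 5.14672658e+02,  1.15730671e+01, -3.87455692e-01,  2.23614781e+00]), np.float64(0.5977816296527563))
125 240
```

View pics/s3.png

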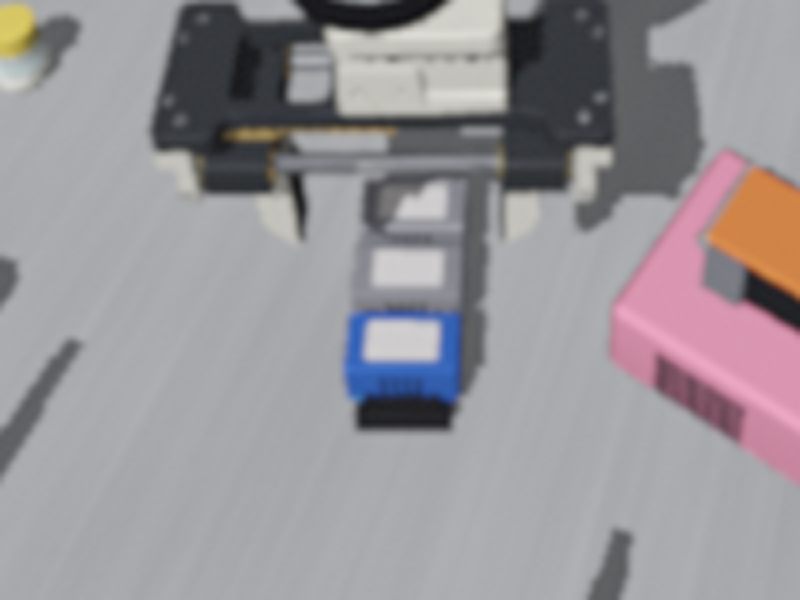

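The fingers straddle the battery's ends: the gap centre is near crop col 402 and the battery centre near 403. I'll let it settle and then correct.

Emit:
arm_command(deltas=[[0, 0, 0, 0], [0, 0, 0, 0]])

```text
time: 5.6
tool_pos: [419.3, 337.7, 145.7]
tcp_rot: [-1.569, 0.0, -1.248]
contact_force: [-0.3, 0.5, 0.4]
grip_width: 91.7
```

Emit:
arm_command(deltas=[[-0.006, 0, 0.001, 0], [0, 0.03, 0, 0], [0, 0.03, 0, 0], [0, 0, 0, 0], [0, 0, 0, 0]])

```text
time: 6.1
tool_pos: [418.0, 343.9, 84.9]
tcp_rot: [-1.572, -0.0, -1.247]
contact_force: [0.9, 0.5, 1.0]
grip_width: 92.0
```

Emit:
arm_command(deltas=[[0, 0.025, 0, 0], [0, 0.02, 0, 0], [0, 0.012, 0, 0], [0, 0, 0, 0], [0, 0, 0, 0]])

```text
time: 6.6
tool_pos: [418.7, 344.0, 28.8]
tcp_rot: [-1.569, 0.0, -1.247]
contact_force: [0.3, -0.2, 0.1]
grip_width: 92.1
```

Emit:
arm_command(deltas=[[0, 0, 0, 0], [0, 0, 0, 0], [0, 0, 0, 0], [0, 0, 0, 0], [0, 0, 0, 0]], claw=255)

```text
time: 7.1
tool_pos: [418.1, 343.6, 27.8]
tcp_rot: [-1.57, -0.0, -1.248]
contact_force: [-0.5, 0.2, 1.7]
grip_width: 58.0
```

Emit:
arm_command(deltas=[[0, 0, 0, 0], [0, 0, 0, 0], [0, 0, 0, 0], [0, 0, 0, 0], [0, -0.01, 0, 0]])

```text
time: 7.6
tool_pos: [417.1, 343.0, 36.8]
tcp_rot: [-1.574, -0.001, -1.248]
contact_force: [0.9, 0.0, -1.6]
grip_width: 57.8
```

Emit:
arm_command(deltas=[[0, -0.03, 0, 0], [0, -0.045, 0, 0], [0, -0.045, 0, 0], [0, -0.045, 0, 0], [0, -0.04, 0, 0]])

```text
time: 8.1
tool_pos: [417.8, 343.5, 245.5]
tcp_rot: [-1.57, 0.0, -1.248]
contact_force: [0.5, 0.3, -1.0]
grip_width: 58.0
```

Emit:
arm_command(deltas=[[0.03, 0, -0.01, 0], [0.047, 0, -0.015, 0], [0.047, 0, -0.015, 0], [0.047, 0, -0.015, 0], [0.047, 0, -0.015, 0]])

```text
time: 8.6
tool_pos: [420.2, 113.0, 243.1]
tcp_rot: [-1.57, -0.0, -1.247]
contact_force: [0.7, 0.5, -0.3]
grip_width: 57.4
```

Emit:
arm_command(deltas=[[0.047, 0, -0.015, 0], [0.047, 0, -0.015, 0], [0.047, 0, -0.015, 0], [0.047, 0, -0.015, 0], [0.047, 0, -0.015, 0]])

```text
time: 9.1
tool_pos: [423.8, -133.9, 243.3]
tcp_rot: [-1.57, -0.0, -1.248]
contact_force: [0.4, 0.6, -1.1]
grip_width: 57.5
```

Emit:
arm_command(deltas=[[0.047, 0, -0.015, 0], [0.047, 0, -0.015, 0], [0.018, 0, -0.005, 0], [0, 0, 0, 0], [0, 0, 0, 0]])

```text
time: 9.6
tool_pos: [426.5, -248.4, 242.6]
tcp_rot: [-1.571, 0.001, -1.248]
contact_force: [-0.2, 0.0, -0.5]
grip_width: 57.7
```

Emit:
arm_command(deltas=[[0, 0.045, 0, 0], [0, 0.045, 0, 0], [0, 0.045, 0, 0], [0, 0.04, 0, 0], [0, 0.02, 0, 0]])

```text
time: 10.1
tool_pos: [425.6, -245.9, 45.1]
tcp_rot: [-1.573, 0.004, -1.245]
contact_force: [0.3, 0.2, -0.5]
grip_width: 57.7
```

Emit:
arm_command(deltas=[[0, 0.015, 0, 0], [0, 0.01, 0, 0], [0, 0, 0, 0], [0, 0, 0, 0], [0, 0, 0, 0]])

```text
time: 10.6
tool_pos: [427.5, -249.4, 23.8]
tcp_rot: [-1.57, -0.002, -1.247]
contact_force: [0.1, -0.0, -0.6]
grip_width: 57.7
```

Emit:
arm_command(deltas=[[0, 0.004, 0, 0], [0, 0.003, 0, 0], [0, 0, 0, 0], [0, 0, 0, 0], [0, 0, 0, 0]])

```text
time: 11.1
tool_pos: [427.0, -249.5, 15.8]
tcp_rot: [-1.571, -0.001, -1.248]
contact_force: [0.3, -0.4, 0.2]
grip_width: 58.1
```

Emit:
arm_command(deltas=[[0, 0, 0, 0], [0, 0, 0, 0], [0, 0, 0, 0], [0, 0, 0, 0], [0, 0, 0, 0]], claw=0)

```text
time: 11.6
tool_pos: [426.8, -249.3, 15.7]
tcp_rot: [-1.571, 0.0, -1.248]
contact_force: [0.5, -0.2, 0.9]
grip_width: 90.5
```

Emit:
arm_command(deltas=[[0, -0.02, 0, 0], [0, -0.04, 0, 0], [0, -0.02, 0, 0], [0, 0, 0, -8.5], [0, 0, 0, -8.5]])

```text
time: 12.1
tool_pos: [427.2, -249.6, 96.7]
tcp_rot: [-1.57, -0.002, -0.945]
contact_force: [0.4, -0.3, 1.1]
grip_width: 91.6
```

Emit:
arm_command(deltas=[[0, 0, 0, -8.5], [0, 0, 0, -8.5], [0, 0, 0, -8.5], [0, 0, 0, -8.5], [0, 0, 0, -8.5]])

```text
time: 12.6
tool_pos: [426.7, -249.2, 95.7]
tcp_rot: [-1.571, 0.0, -0.203]
contact_force: [0.2, -0.9, -0.2]
grip_width: 91.6
```

Emit:
arm_command(deltas=[[0, 0, 0, -8.5], [0, 0, 0, -8.5], [0, 0, 0, -8.5], [0, 0, 0, -5.0], [0, 0, 0, 0]])

```text
time: 13.1
tool_pos: [426.8, -249.3, 95.7]
tcp_rot: [-1.571, 0.0, 0.324]
contact_force: [0.4, 0.6, -0.5]
grip_width: 91.7
```

```bash
python3 - <<'E'
from h import *
o=bot.get_obs();print(o['tool_pos'],o['tcp_rot'])
b=cap('side')
u,v=pix(b,[427,-249,20]).astype(int)
bl=blue(b); w=np.zeros_like(bl); w[v-30:v+30,u-30:u+30]=1; bl*=w
n,l,s,c=cv2.connectedComponentsWithStats(bl); i=1+s[1:,4].argmax(); bl=(l==i).astype(np.uint8)
cs,_=cv2.findContours(bl,0,2); bl=cv2.fillPoly(bl*0,[cv2.convexHull(np.vstack(cs))],1)
print(bl.sum(),fit([(b,bl.astype(float))],batt(3),[427,-249,.33],[8,8,.1]))
for d in vision.find_in(b,'battery')[:3]: print(d['confidence'],world(b,d['xyz']))
m,k,n=best(b,'compressor',pix(b,[514,13,50])); print(k,n)
print(fit([(b,m)],comp,[514,12.5,-.393,2.22],[6,6,.05,-.1]))
save({'img':cv2.resize(b['img'][v-75:v+75,u-100:u+100],(800,600),interpolation=cv2.INTER_CUBIC)},'s4.png');print(u-100,v-75)
E
```

```text
[ 426.77296985 -249.25301429   95.68323069] [-1.57075218e+00  9.41032826e-05  3.23970980e-01]
164 (array([ 4.26363825e+02, -2.52582599e+02,  2.16656559e-01]), np.float64(0.7294355682690296))
0.7 [427.38237798 310.86194434  42.21070632]
0.67 [ 427.04499233 -243.18788614   26.78762262]
0.39 [ 665.97063169 -358.55079688   30.98853717]
4.4 2946
(array([ 5.16454777e+02,  5.14677677e+00, -3.63881362e-01,  2.24164235e+00]), np.float64(0.9159534397524995))
190 94
```

View pics/s4.png

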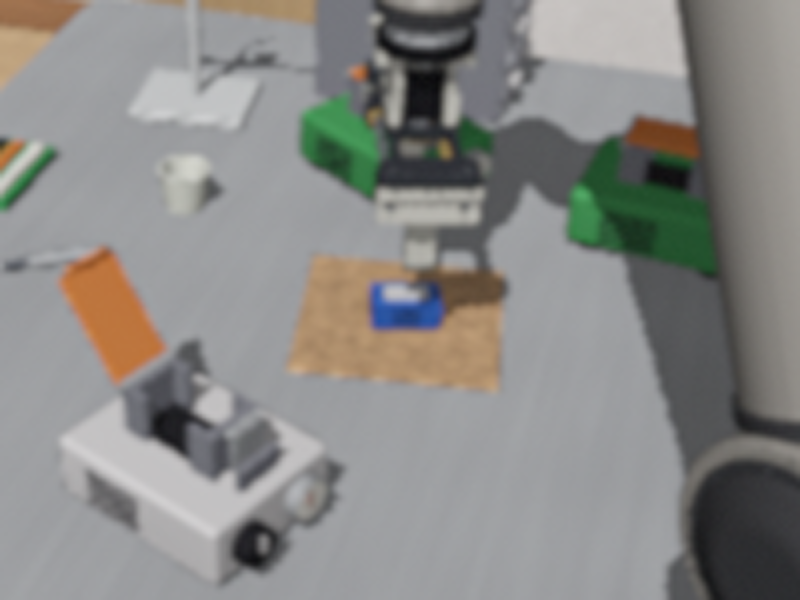

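The battery lies flat on the mat (crop px 406,305) and is let go. Now I'll regrip it by the sides.

Emit:
arm_command(deltas=[[0, 0.03, 0, 0], [0, 0.03, 0, 0], [0, 0.015, 0, 0], [0, 0.0045, 0, 0], [0, 0, 0, 0]])

```text
time: 13.75
tool_pos: [426.7, -249.2, 15.9]
tcp_rot: [-1.57, 0.001, 0.322]
contact_force: [-0.6, 0.4, 0.4]
grip_width: 92.0
```

Emit:
arm_command(deltas=[[0, 0, 0, 0], [0, 0, 0, 0], [0, 0, 0, 0], [0, 0, 0, 0], [0, 0, 0, 0]], claw=255)

```text
time: 14.25
tool_pos: [426.9, -249.4, 16.5]
tcp_rot: [-1.571, -0.0, 0.323]
contact_force: [0.6, -0.4, 0.1]
grip_width: 56.2
```

Emit:
arm_command(deltas=[[0, 0, 0, 0], [0, 0, 0, 0], [0, 0, 0, 0], [0, 0, 0, 0], [0, -0.01, 0, 0]])

```text
time: 14.75
tool_pos: [426.0, -248.7, 25.6]
tcp_rot: [-1.568, 0.002, 0.323]
contact_force: [-0.4, 0.2, -0.7]
grip_width: 31.8
```

Emit:
arm_command(deltas=[[0, -0.03, 0, 0], [0, -0.045, 0, 0], [0, -0.045, 0, 0], [0, -0.04, 0, 0], [0, 0, 0, 0]])

```text
time: 15.25
tool_pos: [429.1, -251.0, 192.3]
tcp_rot: [-1.581, -0.006, 0.324]
contact_force: [-0.5, -0.7, -0.6]
grip_width: 31.7
```

```bash
python3 - <<'E'
from h import *
o=bot.get_obs();print(o['tool_pos'],o['tcp_rot'],o['grip_width'])
a=cap('top')
W=lambda P:place(np.array(P,float),514.2,12.5,-.393)
S=9; u0,v0=205,140
im=cv2.resize(a['img'][v0:v0+66,u0:u0+66],None,fx=S,fy=S,interpolation=cv2.INTER_CUBIC).copy()
def poly(P,c):
    q=np.array([(pix(a,w)+.5-[u0,v0])*S for w in W(P)]); cv2.polylines(im,[q.astype(np.int32)],True,c,1)
r=lambda x,y,z:[[-x,-y,z],[x,-y,z],[x,y,z],[-x,y,z]]
poly(r(75,60,60),(255,0,0));poly(r(34,19,98),(0,255,0));poly(r(34,19,64),(0,255,255));poly(r(42,24,98),(255,0,255))
save({'img':im},'t4.png')
E
```

```text
[ 429.08714854 -251.00571491  192.34500089] [-1.58053433 -0.0060996   0.32353507] 31.677083298742055
```

View pics/t4.png

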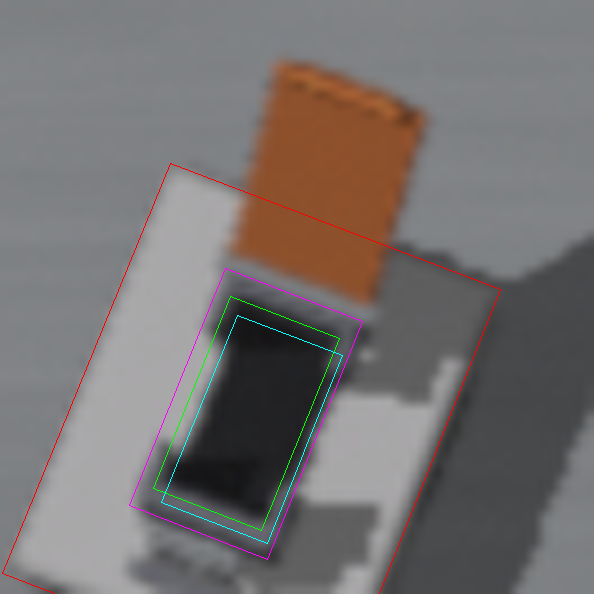

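```bash
cat > edge.py <<'E'
from h import *
from scipy.ndimage import map_coordinates,gaussian_filter
r=lambda x,y,z:[[-x,-y,z],[x,-y,z],[x,y,z],[-x,y,z]]
def segs():
    d=np.array(r(75,60,60),float); s=[(d[i],d[(i+1)%4]) for i in range(4)]
    for x in(-34,34): s.append((np.array([x,-19,98.]),np.array([x,19,98.])))
    for x in(-42,):   s.append((np.array([x,-24,98.]),np.array([x,24,98.])))
    for y in(-24,24):
        for x in(-42,20): s.append((np.array([x,y,98.]),np.array([x+22,y,98.])))
    return s
SG=segs()
def score(ps,v):
    t=0
    for p,g in ps:
        gx,gy=g
        for A,B in SG:
            w=place(np.array([A+(B-A)*k for k in np.linspace(.04,.96,25)]),v[0],v[1],v[2])
            q=np.array([pix(p,x) for x in w]); d=q[-1]-q[0]; L=np.hypot(*d); n=np.array([-d[1],d[0]])/L
            G=n[0]*map_coordinates(gx,[q[:,1],q[:,0]],order=1)+n[1]*map_coordinates(gy,[q[:,1],q[:,0]],order=1)
            t+=np.abs(G).mean()*L
    return t
def prep(p):
    i=gaussian_filter(cv2.cvtColor(p['img'],cv2.COLOR_RGB2GRAY).astype(float),.7); gy,gx=np.gradient(i); return p,(gx,gy)
def run(ps,x0):
    best=None
    for dx in(-5,0,5):
        for dy in(-8,-4,0,4):
            s=np.array([x0+np.array([dx,dy,0])+d for d in np.vstack([np.zeros(3),np.diag([3,3,.04])])])
            m=minimize(lambda v:-score(ps,v),s[0],method='Nelder-Mead',options=dict(initial_simplex=s,xatol=.02,fatol=.1,maxiter=150))
            if best is None or m.fun<best.fun: best=m
    return best.x,-best.fun
E
python3 - <<'E'
from edge import *
a=prep(cap('top'));b=prep(cap('side'));x0=np.array([514.2,12.5,-.393])
for n,ps in(('top',[a]),('side',[b]),('both',[a,b])): print(n,run(ps,x0))
E
```

```text
top (array([ 5.17283804e+02,  1.17626776e+01, -3.87598466e-01]), np.float64(3886.983857064938))
side (array([ 5.17087752e+02,  1.60791359e+01, -3.81787506e-01]), np.float64(2445.741644654719))
both (array([ 5.17043176e+02,  1.30644343e+01, -3.86785051e-01]), np.float64(6044.101709762999))
```

```bash
python3 - <<'E'
from edge import *
out=[]
for n in('top','side'):
    p=cap(n); c=pix(p,[517,12,70]); H=28 if n=='top' else 33
    u0,v0=(c-[H*.72,H*.72] if 0 else c-[H*.75,H]).astype(int); S=600/(2*H)
    w=int(1.5*H)
    u0=int(c[0]-.75*H); 
    im=cv2.resize(p['img'][v0:v0+2*H,u0:u0+w],(400,600),interpolation=cv2.INTER_CUBIC).copy()
    for A,B in SG[4:]+[(np.array([-34,s*19,98.]),np.array([34,s*19,98.])) for s in(-1,1)]+SG[:4]:
        q=[((pix(p,x)+.5-[u0,v0])*[400/w,S]).astype(int) for x in place(np.array([A,B]),517.1,12.,-.386)]
        cv2.line(im,tuple(map(int,q[0])),tuple(map(int,q[1])),(255,0,0),1)
    out.append(im)
save({'img':np.hstack(out)},'o5.png')
E
```

```text
(no output)
```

View pics/o5.png

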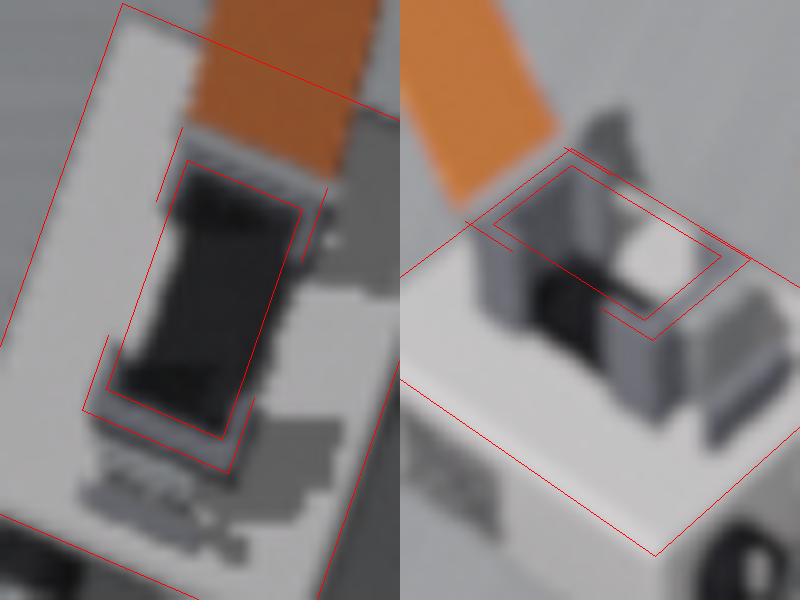

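Emit:
arm_command(deltas=[[0, 0, 0, 8.1], [0, 0, 0, 8.1], [0, 0, 0, 8.1], [0, 0, 0, 8.1], [0, 0, 0, 8.2]])

```text
time: 16.0
tool_pos: [426.2, -248.8, 184.6]
tcp_rot: [-1.57, 0.003, -0.391]
contact_force: [0.7, -0.5, -0.7]
grip_width: 32.1
```

Emit:
arm_command(deltas=[[0, 0, 0, 0], [-0.003, 0, 0.04, 0], [-0.003, 0, 0.045, 0], [-0.003, 0, 0.047, 0], [-0.003, 0, 0.047, 0]])

```text
time: 16.5
tool_pos: [482.9, -77.3, 185.4]
tcp_rot: [-1.571, 0.002, -0.382]
contact_force: [0.1, -0.5, -1.1]
grip_width: 31.8
```

Emit:
arm_command(deltas=[[-0.003, 0, 0.045, 0], [-0.002, 0, 0.03, 0], [0, 0, 0.02, 0], [0, 0, 0, 0], [0, 0, 0, 0]])

```text
time: 17.0
tool_pos: [513.6, 10.9, 185.4]
tcp_rot: [-1.572, 0.002, -0.382]
contact_force: [-0.0, 0.3, -1.0]
grip_width: 31.8
```

Emit:
arm_command(deltas=[[0, 0.03, 0, 0], [0, 0.02, 0, 0], [0, 0.007, 0, 0], [0, 0, 0, 0], [0, 0, 0, 0]])

```text
time: 17.5
tool_pos: [514.5, 10.3, 129.9]
tcp_rot: [-1.571, -0.001, -0.386]
contact_force: [0.1, -0.3, -0.6]
grip_width: 31.9
```

```bash
python3 - <<'E'
from edge import *
o=bot.get_obs();x,y,z=o['tool_pos'];w=o['tcp_rot'][2];print(o['tool_pos'],w)
out=[]
for n,f in(('side',11),('top',12)):
    p=cap(n); c=pix(p,[515,11,100]); W,H=36,54
    u0,v0=(c-[W/2,H/2]).astype(int)
    im=cv2.resize(p['img'][v0:v0+H,u0:u0+W],None,fx=f if 0 else 11,fy=11,interpolation=cv2.INTER_CUBIC).copy()
    def L(S,P,col):
        for A,B in S:
            q=[((pix(p,t)+.5-[u0,v0])*11).astype(int) for t in place(np.array([A,B],float),*P)]
            cv2.line(im,tuple(map(int,q[0])),tuple(map(int,q[1])),col,1)
    L(SG,(515,10.5,-.386),(255,0,0))
    for zz in(z-13,z+15):
        R=r(29,16,zz); L([(R[i],R[(i+1)%4]) for i in range(4)],(x,y,w),(0,255,0))
    out.append(im)
save({'img':np.hstack(out)},'o6.png')
E
```

```text
[514.48596979  10.29913228 129.91734337] -0.3857111132646174
```

View pics/o6.png

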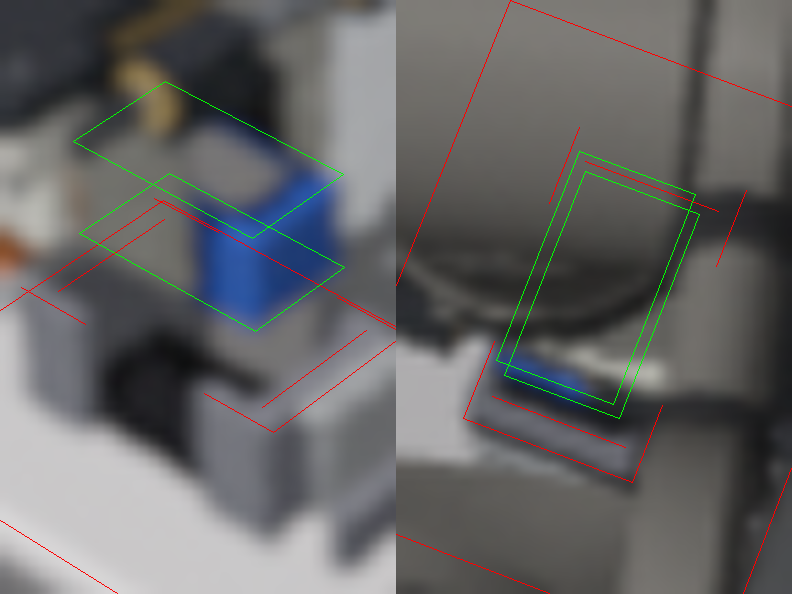

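Emit:
arm_command(deltas=[[0, 0.01, 0, 0], [0, 0.006, 0, 0], [0, 0.004, 0, 0], [0, 0.003, 0, 0], [0, 0, 0, 0]])

```text
time: 18.1
tool_pos: [513.8, 11.0, 105.7]
tcp_rot: [-1.571, 0.001, -0.385]
contact_force: [-0.3, 0.6, -0.6]
grip_width: 31.8
```

Emit:
arm_command(deltas=[[0, 0.002, 0, 0], [0, 0.002, 0, 0], [0, 0, 0, 0], [0, 0, 0, 0]])

```text
time: 18.5
tool_pos: [514.1, 11.0, 102.2]
tcp_rot: [-1.571, -0.0, -0.385]
contact_force: [0.2, 0.4, -0.5]
grip_width: 31.9
```

Emit:
arm_command(deltas=[[0, 0.006, 0, 0], [0, 0.006, 0, 0], [0, 0.005, 0, 0], [0, 0.003, 0, 0], [0, 0, 0, 0]])

```text
time: 19.0
tool_pos: [513.7, 11.0, 81.5]
tcp_rot: [-1.571, 0.001, -0.385]
contact_force: [-0.1, 0.4, -0.4]
grip_width: 31.9
```

Emit:
arm_command(deltas=[[0, 0.002, 0, 0], [0, 0.001, 0, 0], [0, 0.001, 0, 0], [0, 0, 0, 0], [0, 0, 0, 0]])

```text
time: 19.5
tool_pos: [514.1, 11.0, 78.3]
tcp_rot: [-1.571, -0.0, -0.385]
contact_force: [0.2, 0.6, -0.7]
grip_width: 31.9
```

Emit:
arm_command(deltas=[[0, 0.001, 0, 0], [0, 0.001, 0, 0], [0, 0, 0, 0], [0, 0, 0, 0]])

```text
time: 19.9
tool_pos: [514.2, 10.9, 77.2]
tcp_rot: [-1.571, -0.001, -0.385]
contact_force: [-2.5, 0.2, 8.9]
grip_width: 31.4
```

Emit:
arm_command(deltas=[[0, 0, 0, 0], [0, 0, 0, 0], [0, 0, 0, 0], [0, 0, 0, 0]], claw=100)

```text
time: 20.3
tool_pos: [514.0, 11.0, 76.1]
tcp_rot: [-1.571, 0.0, -0.385]
contact_force: [0.2, 0.5, -0.1]
grip_width: 54.8
```

Emit:
arm_command(deltas=[[0, -0.03, 0, 0], [0, -0.045, 0, 0], [0, -0.045, 0, 0], [0, -0.045, 0, 0], [0, -0.02, 0, 0]])

```text
time: 20.8
tool_pos: [515.3, 10.9, 265.6]
tcp_rot: [-1.569, -0.006, -0.385]
contact_force: [0.2, -0.2, -0.6]
grip_width: 56.2
```

Emit:
arm_command(deltas=[[0.02, -0.01, 0, 0], [0.04, 0, 0, 0], [0.045, 0, 0, 0], [0.035, 0, 0, 0], [0, 0, 0, 0]], claw=255)

```text
time: 21.3
tool_pos: [646.3, -43.6, 268.7]
tcp_rot: [-1.572, 0.001, -0.387]
contact_force: [-1.0, -0.4, 0.3]
grip_width: 20.4
```

```bash
python3 - <<'E'
from edge import *
o=bot.get_obs();print(o['tool_pos'],o['tcp_rot'],o['grip_width'])
p=cap('side');c=pix(p,[540,5,130]);W,H=80,60
u0,v0=(c-[W/2,H/2]).astype(int)
save({'img':cv2.resize(p['img'][v0:v0+H,u0:u0+W],None,fx=9,fy=9,interpolation=cv2.INTER_CUBIC)},'s7.png')
E
```

```text
[646.2872033  -43.58374916 268.68483549] [-1.5715563e+00  1.1540938e-03 -3.8707021e-01] 20.404075830338904
```

View pics/s7.png

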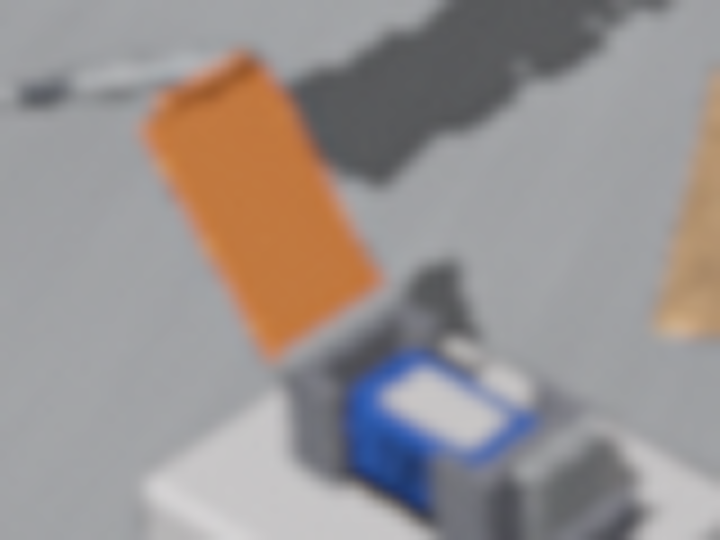

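The battery is flat in the bay (crop px 440,410) and the door is still leaning back. Next I'll go behind the door and swing it.

Emit:
arm_command(deltas=[[0, 0.03, 0, 0], [0, 0.045, 0, 0], [0, 0.036, 0, 0], [0, 0, 0, 0], [0, 0, 0, 0]])

```text
time: 21.85
tool_pos: [643.5, -41.2, 161.3]
tcp_rot: [-1.571, -0.0, -0.385]
contact_force: [1.1, -0.7, 0.2]
grip_width: 0.6
```

Emit:
arm_command(deltas=[[-0.015, 0, 0, 0], [-0.015, 0, 0, 0], [-0.015, 0, 0, 0], [-0.015, 0, 0, 0], [-0.015, 0, 0, 0]])

```text
time: 22.35
tool_pos: [575.5, -13.4, 164.1]
tcp_rot: [-1.569, -0.007, -0.385]
contact_force: [0.7, -0.6, 0.3]
grip_width: 0.5
```

Emit:
arm_command(deltas=[[-0.012, 0, 0, 0], [-0.012, 0, 0, 0], [-0.012, 0, 0, 0], [-0.012, 0, 0, 0], [0, 0, 0, 0]])

```text
time: 22.85
tool_pos: [530.2, 5.0, 163.4]
tcp_rot: [-1.57, -0.005, -0.385]
contact_force: [-0.6, -0.9, 0.8]
grip_width: 0.5
```

```bash
python3 - <<'E'
from edge import *
o=bot.get_obs();t=o['tool_pos'];d=t-[515,11,0];c,s=np.cos(-.386),np.sin(-.386)
print(t,o['contact_force'],'comp x,y',d[0]*c+d[1]*s,-d[0]*s+d[1]*c)
p=cap('side');c=pix(p,[520,5,130]);W,H=80,60
u0,v0=(c-[W/2,H/2]).astype(int)
save({'img':cv2.resize(p['img'][v0:v0+H,u0:u0+W],None,fx=9,fy=9,interpolation=cv2.INTER_CUBIC)},'s8.png')
E
```

```text
[530.20412216   5.04388802 163.36622388] [-0.58105518 -0.92884157  0.82231962] comp x,y 16.327830771280667 0.20625967627469066
```

View pics/s8.png

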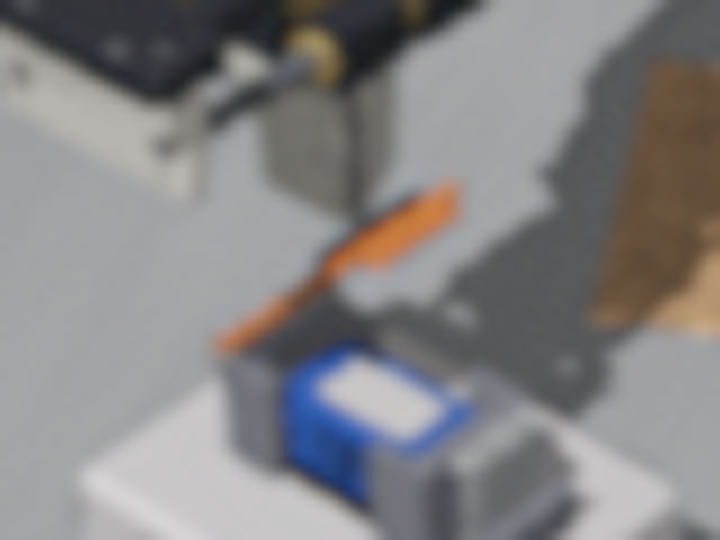

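The door is past vertical, about 45° (crop px 390,230), with the fingertip on its outer face.

Emit:
arm_command(deltas=[[-0.008, 0.007, 0, 0], [-0.008, 0.008, 0, 0], [-0.006, 0.005, 0, 0], [-0.006, 0.006, 0, 0], [0, 0, 0, 0]])

```text
time: 23.4
tool_pos: [502.8, 15.4, 133.4]
tcp_rot: [-1.571, 0.002, -0.385]
contact_force: [-0.9, -0.5, 0.0]
grip_width: 0.4
```

Emit:
arm_command(deltas=[[-0.006, 0.005, 0, 0], [-0.006, 0.005, 0, 0], [-0.003, 0.002, 0, 0], [0, 0, 0, 0], [0, 0, 0, 0]])

```text
time: 23.9
tool_pos: [490.2, 20.7, 122.4]
tcp_rot: [-1.571, -0.001, -0.385]
contact_force: [1.2, 0.0, 2.8]
grip_width: 0.3
```

Emit:
arm_command(deltas=[[0, 0.003, 0, 0], [0, 0.003, 0, 0], [0, 0.002, 0, 0], [0, 0, 0, 0], [0, 0, 0, 0]])

```text
time: 24.4
tool_pos: [489.4, 20.9, 114.6]
tcp_rot: [-1.571, 0.001, -0.385]
contact_force: [-3.3, 1.3, 11.3]
grip_width: 0.2
```

Emit:
arm_command(deltas=[[0, 0.001, 0, 0], [0, 0.001, 0, 0], [0, 0, 0, 0], [0, 0, 0, 0]])

```text
time: 24.8
tool_pos: [489.5, 21.0, 113.9]
tcp_rot: [-1.571, 0.0, -0.385]
contact_force: [-7.3, 0.6, 22.8]
grip_width: 0.1
```

Emit:
arm_command(deltas=[[0, -0.02, 0, 0], [0, -0.04, 0, 0], [0, -0.045, 0, 0], [0, -0.045, 0, 0], [0, -0.03, 0, 0]])

```text
time: 25.3
tool_pos: [490.2, 20.7, 294.9]
tcp_rot: [-1.57, -0.002, -0.385]
contact_force: [1.2, 0.4, 0.5]
grip_width: 0.3
```

Emit:
arm_command(deltas=[[0, 0, -0.04, 0], [0, 0, -0.045, 0], [0, 0, -0.045, 0], [0, 0, -0.045, 0], [0, 0, 0, 0]])

```text
time: 25.8
tool_pos: [422.3, -145.4, 291.6]
tcp_rot: [-1.572, 0.001, -0.391]
contact_force: [-0.4, 0.8, -0.5]
grip_width: 0.7
```

```bash
python3 - <<'E'
from edge import *
o=bot.get_obs();print(o['tool_pos'],o['contact_force'])
p=cap('side');a=cap('top');out=[]
for q,W,H in((p,44,60),(a,44,60)):
    c=pix(q,[515,11,90]);u0,v0=(c-[W/2,H/2]).astype(int)
    out.append(cv2.resize(q['img'][v0:v0+H,u0:u0+W],None,fx=9,fy=9,interpolation=cv2.INTER_CUBIC))
save({'img':np.hstack(out)},'o9.png')
m,k,n=best(p,'door',pix(p,[510,10,100]));print(k,n)
dm=lambda v:[comp([515,11,-.386,v[0]])[2]]
print(max((iou(p,dm([x]),m),x) for x in np.arange(-.05,.4,.01)))
E
```

```text
[ 422.32524232 -145.35379692  291.60907624] [-0.35508945  0.83492015 -0.48311771]
2.0 405
(np.float64(0.8783376380277), np.float64(0.06000000000000001))
```

View pics/o9.png

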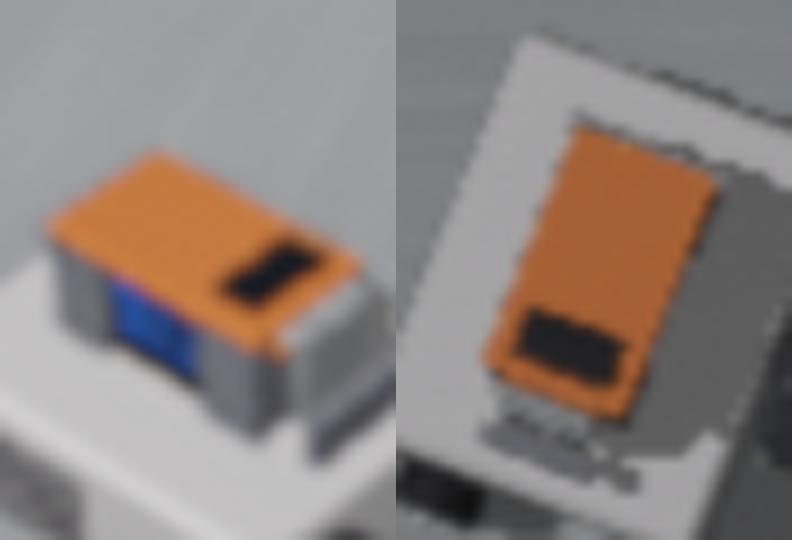

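The door looks shut, but the silhouette fit says 0.06 rad. I'll check by touching the pad again: if the door is shut, there should be no contact until the tip reaches about 107 mm.

Emit:
arm_command(deltas=[[0, 0, 0.045, 0], [0, 0, 0.045, 0], [0, 0, 0.045, 0], [0, 0, 0.045, 0], [0, 0.03, 0, 0]])

```text
time: 26.45
tool_pos: [494.9, 31.7, 264.6]
tcp_rot: [-1.567, -0.007, -0.377]
contact_force: [0.3, -0.8, -1.5]
grip_width: 0.5
```

Emit:
arm_command(deltas=[[0, 0.045, 0, 0], [0, 0.045, 0, 0], [0, 0.03, 0, 0], [0, 0.02, 0, 0], [0, 0, 0, 0]])

```text
time: 26.95
tool_pos: [489.8, 27.3, 119.4]
tcp_rot: [-1.572, 0.006, -0.383]
contact_force: [-1.0, -0.5, 0.3]
grip_width: 0.6
```

Emit:
arm_command(deltas=[[0, 0.002, -0.005, 0], [0, 0, 0, 0], [0, 0, 0, 0]])

```text
time: 27.25
tool_pos: [490.7, 20.8, 121.4]
tcp_rot: [-1.57, -0.002, -0.385]
contact_force: [0.2, 0.1, -0.0]
grip_width: 0.1
```

Emit:
arm_command(deltas=[[0, 0.002, 0, 0], [0, 0, 0, 0], [0, 0, 0, 0]])

```text
time: 27.55
tool_pos: [490.0, 20.7, 118.4]
tcp_rot: [-1.571, -0.0, -0.385]
contact_force: [-0.3, 0.1, -0.2]
grip_width: 0.4
```

Emit:
arm_command(deltas=[[0, 0.001, 0, 0], [0, 0, 0, 0], [0, 0, 0, 0]])

```text
time: 27.85
tool_pos: [489.9, 20.7, 117.1]
tcp_rot: [-1.571, 0.0, -0.385]
contact_force: [0.2, -0.3, 0.1]
grip_width: 0.4
```

Emit:
arm_command(deltas=[[0, 0.001, 0, 0], [0, 0, 0, 0], [0, 0, 0, 0]])

```text
time: 28.15
tool_pos: [489.9, 20.8, 116.1]
tcp_rot: [-1.571, 0.0, -0.385]
contact_force: [-0.7, 0.5, -0.3]
grip_width: 0.4
```

Emit:
arm_command(deltas=[[0, -0.03, 0, 0], [0, -0.045, 0, 0], [0, -0.045, 0, 0], [0, -0.03, 0, 0], [0, 0, 0, 0]])

```text
time: 28.65
tool_pos: [492.0, 20.6, 270.8]
tcp_rot: [-1.568, -0.009, -0.385]
contact_force: [-0.9, 0.2, -0.0]
grip_width: 0.2
```

```bash
python3 - <<'E'
from plant import job,bot
print(bot.get_obs()['contact_force']); print(job.close_job())
E
```

```text
[-0.86988448  0.20168144 -0.00684809]
the job is handed in; nothing more can be done
None
```

I moved the blue battery from the charger to the mat, taking it by its ends. I then took it by its long sides, laid it in the bay, and swung the door over and pressed it shut. I handed the job in at about 29 s; the hand-in reports no verdict.

- **Battery:** the side picture showed it flat in the bay after release. Floor contact came at a TCP height of about 77 mm, as expected.
- **Door:** the press ended at 23 N with the fingertip at about 106 mm, past the 107 mm expected for a shut pad. When I touched it again there was no contact down to about 108 mm, so it is shut to within roughly 0.02 rad.
- **Disagreement:** the door's outline in the side picture fitted best at 0.06 rad. I put that down to calibration and trusted the touch check.
- **Not checked directly:** I saw no separate sign of the catch's click beyond the hard stop and the shut door. I did not re-measure the grey batteries or bystanders at the end, though no move went near the cup, pin vise or jars.

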